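# Tap a spacer block home against the hidden stop

### The arm

A 7-joint arm with a two-finger parallel gripper is mounted at the origin on a cart in front of the work surface, level with it; the furniture and walls round the work are solid. World frame = base frame: x ahead of the robot, y to its left, z up, the work surface at z = 0. Lengths are in m, angles in rad, forces in N, time in s.
With the tool pointing down it reaches from about 0.4 to 0.85 m from the base axis. Payload 10.4 kg.
Tool frame: the origin (TCP) lies on the centre line of the jaws, within the pads' length; the fingertips stand 11 mm ahead of it and the grasp point (between the pads) lies 8 mm behind it (tip_reach is the distance from the TCP to the fingertips, in m); z points along the fingers, y is the line along which they close (so a half turn about z gives the same grasp; the last joint's range is limited). The gripper opens to 85 mm and grips with 20 to 120 N. Pads are 22 mm wide; open, the fingers measure 114 mm over their backs; the gripper's body (76 mm by 85 mm) begins 54 mm behind the grasp point. The pads swing forward as they close: fully open they stand 13 mm farther back than shut.
Start: joints at [1.089, 0.332, -0.065, 1.46, 0.022, 1.35, -0.088], TCP at [0.277, -0.56, 0.242] pointing down, gripper open.
Joint ranges: [-2.6, 2.6], [-0.5, 2.12], [-1.47, 1.34], [0.16, 2.42], [-1.27, 4.41], [0.06, 2.06], [-2.6, 2.6]. Speed limits (rad/s): [2.22, 2.22, 2.79, 2.79, 3.14, 3.14, 3.14].

### API

Orientations are given as a unit quaternion [x, y, z, w].
In Python, from workcell import get_obs, camera, hand_in, tip_reach gives the robot as it stands. The module is installed in compiled form; this text tells all that it offers.
- The arm moves only by the tool move_arm, never from a script. Its argument "plan" is a list of rows, each an object with "delta_pos": the shift along the tool's x, y, z in parts of the range, where 1.0 means 0.8 m, a list of three; "turn": the turn, a rotation vector about the tool's x, y, z in a scale on which 1.0 is 2 rad, a list of three; "fingers": the closure, from 0 (fully open) to 1 (shut). A call has 1 to 12 rows; each row is the pose to reach, as a shift and turn from the pose commanded when the call began, along the tool's axes at that moment; what a row does not reach only later rows make up. A row lasts 1/8 s, in which the tool goes at most 62.5 mm and 10.7 degrees, less where a joint would pass 70% of its speed; a pose out of reach is approached as far as the arm can. A shift or turn number past 1, either way, is cut back to 1. A call with a gripper value outside its range is refused whole. The fingers move at their own pace and stop on an object; "force" is the grip in N (left out, the last holds). Time passes only in rows, so rows that repeat a pose let the fingers close. It gives the time, the measured TCP pose, the force, the opening and the grip force at its end, in the units of the state.
- get_obs(): the state, without advancing time (a new reading comes with each control period).
- camera(name): name is "side" or "top" or "wrist"; returns a dict with "color" (420x560x3 uint8, red, green, blue), "range_z" (420x560 float32, m along the optical axis (not along the pixel's ray), 0 where there is no reading), "fx", "fy", "cx", "cy" (pixels), "k1" (the pictures are not rectified: a ray, as slopes to the right and down, at radius r is drawn at 1 + k1 r^2 times it, then the intrinsics apply), "R" (3x3) and "t" (3): a world point X has camera coordinates R X + t; the wrist camera has in their place "tool_from_camera" (4x4, takes a point from camera to tool coordinates, whose origin is the TCP and whose axes are the flange's). Camera axes: x right, y down, z forward; pixel columns grow to the right and rows downward; lengths in m; the calibration is good to about 2 mm. A picture is of the moment at which its call begins: read the wrist's pose just before it.
- hand_in(): hands the job in; it is judged then, once.
The state is a dict: "clock": time; "joint_pos": joint angles; "joint_velocities": joint speeds; "tau": joint torques, N m; "position": TCP position; "ee_rot": TCP orientation; "ft_force": force on the tool from outside, world axes, zero at the start; "torque": the same for the moment, N m; "grip_width": opening from 0.0 (shut) to 1.0 (fully open); "grasp_force": force on a finger pad.
Only numpy, scipy, OpenCV 4.12 (cv2) and the standard library are available. Lean on these libraries where they do the work, as an engineer would, in place of code of your own. Each camera call takes 0.05 s, during which the arm holds its last target. There are 200 camera calls.

### The job

Slide the loose cover of the storage block back onto the ledge behind the pockets, without lifting it off, take the steel spacer block out of the pocket it lies in, and set it flat between the low guides of the stop fixture, in front of the hood. Pick up the tapping bar and with it nudge the block into the hood in small taps, about a centimetre or less each, drawing the bar clear of the block between taps, until the block rests against the stop hidden inside; the stop is only lightly clamped and must not be shoved along, and fingers must not push the block in. Finally lay the bar flat on the worktop clear of the fixture, and leave the bottles, the objective and the box of cover glasses where they are.

Things in the scene. Friction and masses are not known exactly. Their poses are not given: they have to be found in the camera images.
- pocket_box: Grey storage block, fixed, x -77 to 86, y -91.5 to 91.5 mm about its origin at worktop level, 40 mm high; x points away from the robot. In front two open pockets, centres x -40, y +44.5 and -44.5 mm, each 62 (x) x 84 (y) mm, floor 6 mm above the worktop, walls 5 mm. Behind (x -10 to 80) a flat solid ledge, level with the rim, ended by a lip 6 mm high at x = 80 mm.
- cover: Loose white cover plate over both pockets, 72 (x) x 180 (y) x 5 mm, 0.12 kg, origin at the centre of its underside, axes as the storage block's. A black grip, 40 (x) x 16 (y) mm, stands on its middle, top 25 mm above the origin. Lies at x -41 mm of the storage block; slid about 75 mm along +x it uncovers the pockets; it meets the lip at x = 44 mm.
- block: Spacer block, bright steel, loose, 50 (x) x 28 (y) x 30 mm (z), about 0.2 kg, symmetric, two dark dots on top; origin at the centre of its underside. At the start under the cover in either of the two pockets, its long side roughly along the storage block's x, with about 25 mm for a finger at each long side.
- stop_jig: Fixed stop fixture: grey-painted base 170 (x) x 70 (y) x 6 mm with a grey hood at its far end. Origin at the centre of its underside, x along the way in, from open front to hood. Floor at z 6 mm; two bright guides, top z 14 mm, stand 42 mm apart from x -45 to 0 mm, then close in to 33 mm at the hood mouth. A good place to set the block: its centre at x -20, y 0 mm.
- hood_mouth (a point): Middle of the hood's open mouth, at x = 15 mm of the fixture, 23 mm above the worktop. The hood runs from here to x = 85 mm of the fixture, 33 mm wide inside, roof 40 mm (inside) and 44 mm (outside, screw heads 46 mm) above the worktop.
- stop_face (a point): Middle of the front face of the hidden stop in the hood, on its centre line; axes as the fixture's. Clamped somewhere at x 52 to 64 mm of the fixture, different each time; the block's middle is 25 mm short of it when they touch. It resists a push of about 18 N and slides along x above that.
- bar: Tapping bar, loose on the worktop, brass, 140 mm long (its x), 18 mm square, white nylon faces at both ends, about 0.1 kg, symmetric; origin under its middle, x at the start roughly away from the robot. Gripped at its middle it reaches 70 mm ahead; with its axis 15 to 25 mm above the fixture's floor it meets the block's end and fingertips up to 10 mm below the axis clear the guides.
- coverslips: Small pale box of cover glasses, 28 x 28 x 16 mm, lying in the other pocket; leave it there. Origin at the centre of its underside.
- bar_mid (a point): Centre of the bar, 9 mm above its underside.
- oil_bottle: Brown bottle with black cap, 25 mm across, 62 mm high, a bystander behind the work; origin at the centre of its underside.
- objective: White microscope objective, 26 mm across, 46 mm high, a bystander behind the work; origin at the centre of its underside.
- mountant: White bottle with green cap, 23 mm across, 50 mm high, a bystander to the right of the fixture; origin at the centre of its underside.
Not all that is in view belongs to the job. Several things look just like the bar: the one meant starts farthest to the robot's left.

How it is judged:
On the way, in this order (a step that is already met when the one before it is completed fails the run):
1. the cover is slid back off the pockets onto the ledge, its middle more than 25 mm behind the origin (x of cover in the frame of pocket_box above 0.025 m), for 0.1 s.
2. the block lies flat between the guides with its front end more than 30 mm short of the stop, let go and at rest (y of block in the frame of stop_jig between -0.012 and 0.012 m and z of block in the frame of stop_jig below 0.01 m and angle between block's own z axis and vertical below 0.08 rad and x of block in the frame of stop_face between -0.115 and -0.055 m and angle between the x axis of block and the x axis of stop_jig, either way round below 0.4 rad and contact force between the fingers and block below 0.05 N and linear speed of block below 0.005 m/s), for 0.2 s.
3. the bar, held in the fingers, touches the block (contact force between the fingers and bar above 0.5 N and contact force between bar and block above 0.2 N).
4. between taps: the block rests 4 to 32 mm short of the stop, with the held bar clear of it (contact force between the fingers and bar above 0.5 N and contact force between bar and block below 0.02 N and linear speed of block below 0.005 m/s and x of block in the frame of stop_face between -0.057 and -0.029 m and y of block in the frame of stop_jig between -0.012 and 0.012 m and z of block in the frame of stop_jig below 0.01 m and angle between block's own z axis and vertical below 0.08 rad), for 0.1 s.
5. the block has met the stop, within 2.2 mm, nudged with the held bar (contact force between the fingers and bar above 0.5 N and x of block in the frame of stop_face above -0.0272 m and angle between the x axis of block and the x axis of stop_jig, either way round below 0.12 rad and y of block in the frame of stop_jig between -0.012 and 0.012 m and z of block in the frame of stop_jig below 0.01 m and angle between block's own z axis and vertical below 0.08 rad), for 0.05 s.
At the end, for the whole second after the job is handed in: Block flat in the fixture, in line within 0.12 rad, its end within 2.2 mm of the stop, at rest and released; cover flat on the storage block, its middle over 25 mm behind that block's origin; bar lying flat and still on the worktop, touching neither fixture nor block (x of block in the frame of stop_face above -0.0272 m and angle between the x axis of block and the x axis of stop_jig, either way round below 0.12 rad and y of block in the frame of stop_jig between -0.012 and 0.012 m and z of block in the frame of stop_jig below 0.01 m and angle between block's own z axis and vertical below 0.08 rad and linear speed of block below 0.005 m/s and contact force between the fingers and block below 0.05 N and x of cover in the frame of pocket_box above 0.025 m and z of cover in the frame of pocket_box above 0.037 m and angle between cover's own z axis and vertical below 0.06 rad and height (world z) of bar_mid below 0.0125 m and angle between bar's own x axis and vertical between 1.5 and 1.64 rad and contact force between bar and stop_jig below 0.02 N and contact force between bar and block below 0.02 N and linear speed of bar below 0.01 m/s).
It fails at once if the stop is shoved more than 4 mm from where it was clamped (distance of stop_face from where it was at the start of the episode above 0.004 m).
It fails at once if fingers touch the block once its end is less than 28 mm from the stop (x of block in the frame of stop_face above -0.053 m and y of block in the frame of stop_jig between -0.012 and 0.012 m and contact force between the fingers and block above 0.3 N).
It fails at once if the cover is lifted more than 12 mm off the storage block (z of cover in the frame of pocket_box above 0.052 m).
It fails at once if a bottle, the objective or the box of cover glasses is moved more than 20 mm or tipped (distance of any of oil_bottle, objective, mountant, coverslips from where it was at the start of the episode above 0.02 m or angle between any of oil_bottle, objective, mountant, coverslips's own z axis and vertical above 0.4 rad).
It also fails if it takes over 72 s, if anything falls off the work surface, if the arm or the gripper's body presses on something with over 40 N, if the wrist force passes 120 N, or if a joint passes its speed limit or range.

## Working session

There is one attempt and no reset: what is moved stays moved. The work goes in short steps, Python scripts to look and compute and a tool call to move; the robot and the scene stay as the last step left them, time stands still between calls to the robot, and variables do not carry over. Pictures are saved under pics/ and viewed, at most 12 in all, crops included, and the job is handed in when it is done.

Besides the shell and the picture viewer there is one more tool, called after "Emit:" in YAML: its name, and indented under it one key for each argument. move_arm: Moves the arm, as the interface text tells. Its arguments: {"type":"object","properties":{"plan":{"type":"array","items":{"type":"object","properties":{"delta_pos":{"type":"array","items":{"type":"number"}},"turn":{"type":"array","items":{"type":"number"}},"fingers":{"type":"number"}}}},"force":{"type":"number"}},"required":["plan"]}

```bash
mkdir -p pics
cat > h.py <<'E'
import numpy as np,cv2
from workcell import get_obs,camera,hand_in,tip_reach
from scipy.spatial.transform import Rotation as Ro
def grab(n):
    o=get_obs();c=camera(n)
    if 'R' not in c:
        T=np.array(c['tool_from_camera']);W=np.eye(4);W[:3,:3]=Ro.from_quat(o['ee_rot']).as_matrix();W[:3,3]=o['position']
        M=np.linalg.inv(W@T);c['R']=M[:3,:3];c['t']=M[:3,3]
    c['R']=np.array(c['R']);c['t']=np.array(c['t']);return c
def rays(c,uv):
    uv=np.atleast_2d(uv).astype(float);d=(uv-[c['cx'],c['cy']])/[c['fx'],c['fy']];s=d.copy()
    for _ in range(20): s=d/(1+c['k1']*(s**2).sum(1,keepdims=True))
    return np.c_[s,np.ones(len(s))]
def onz(c,uv,z):
    r=rays(c,uv)@c['R'];o=-c['R'].T@c['t'];return o+r*((z-o[2])/r[:,2])[:,None]
def cloud(c):
    h,w=c['range_z'].shape;v,u=np.mgrid[:h,:w];r=rays(c,np.c_[u.ravel(),v.ravel()])*c['range_z'].reshape(-1,1)
    return ((r-c['t'])@c['R']).reshape(h,w,3)
def save(c,f,crop=None,s=1):
    im=c['color'][...,::-1]
    if crop: a,b,x,y=crop;im=im[b:y,a:x]
    cv2.imwrite('pics/'+f,cv2.resize(im,None,fx=s,fy=s,interpolation=cv2.INTER_CUBIC))
E
python3 - <<'E'
from h import *
import pickle
o=get_obs();print(o,tip_reach)
c=grab('top');pickle.dump(c,open('top.pkl','wb'));save(c,'top.png',s=1.42)
s=grab('side');pickle.dump(s,open('side.pkl','wb'));save(s,'side.png')
print(c['R'],-c['R'].T@c['t'],-s['R'].T@s['t'])
E
```

```text
{'clock': 0.0, 'joint_pos': array([ 1.08942312,  0.33287205, -0.0647064 ,  1.46092934,  0.02161031,
        1.34986557, -0.08849229]), 'joint_velocities': array([ 0.00127027,  0.00115713,  0.00092478,  0.00094879,  0.00061754,
       -0.0015057 , -0.00029008]), 'tau': array([-4.76355999e-04, -6.25447726e+01,  4.89220256e-02, -3.91604233e+01,
        1.60232565e-02,  1.00310732e-02, -1.21229823e-05]), 'position': array([ 0.27662554, -0.5600661 ,  0.24152153]), 'ee_rot': array([ 9.73801641e-01,  2.27398084e-01, -1.90676397e-04, -6.62287855e-04]), 'ft_force': array([-0.42713513,  0.23016466, -1.45622991]), 'torque': array([0.03993131, 0.03092016, 0.04579395]), 'grasp_force': 0.0, 'grip_width': 0.9968887948920008} 0.011
[[ 0.00663002 -0.99978026  0.01988667]
 [-0.983489   -0.01011599 -0.18068495]
 [ 0.18084642 -0.01836038 -0.98333996]] [ 0.37689826 -0.14484701  1.04874381] [0.23322437 0.68965282 0.73830944]
```

View pics/top.png

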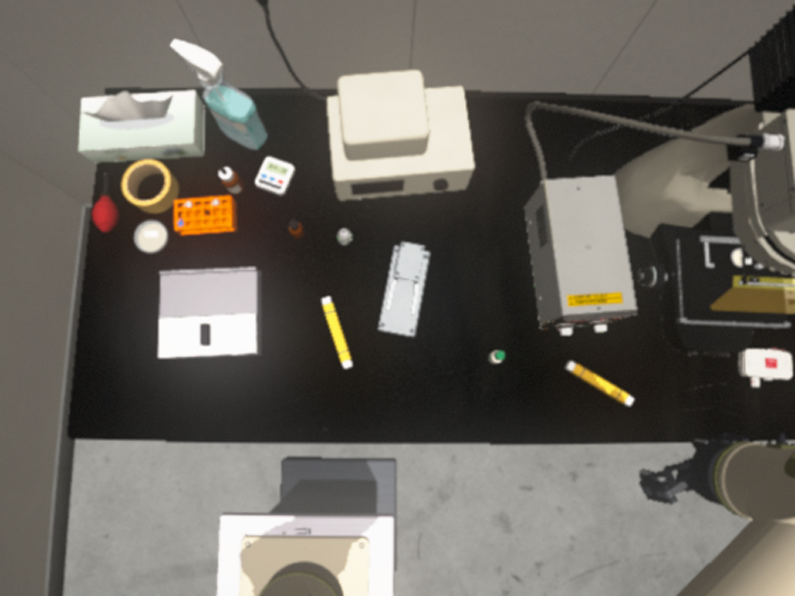

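The top view shows the storage block at (208,312), the bar at (337,332), the fixture at (404,288) with its hood up, and a look-alike bar at (600,383). I'll enlarge this area next.

Run:
```python
from h import *
import pickle
c=pickle.load(open('top.pkl','rb'));save(c,'crop.png',(105,150,315,270),3.8)
```

```text
(no output)
```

View pics/crop.png

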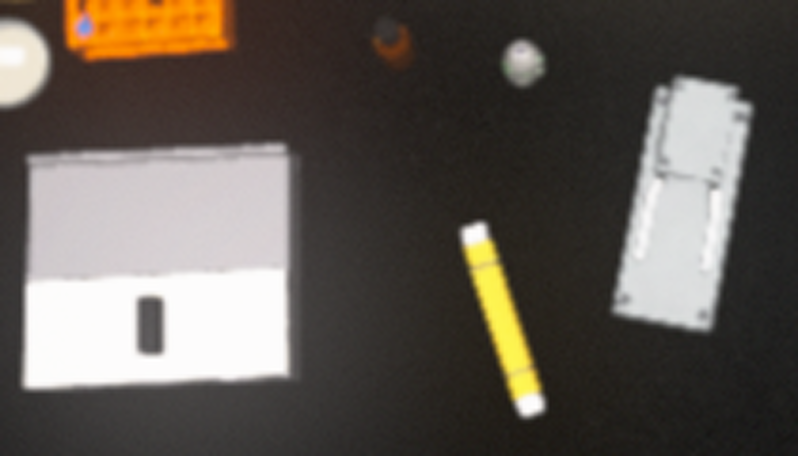

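The crop shows:
- **Cover:** corners at (27,281), (287,268), (290,376) and (23,388), with the grip at (150,325).
- **Bar:** ends at (474,227) and (531,412).
- **Fixture base:** corners at (613,315), (711,330), (752,103) and (658,88).

Run:
```python
from h import *
import pickle
c=pickle.load(open('top.pkl','rb'))
def P(pts,z): return onz(c,(np.array(pts)+0.0)/3.8+[105,150]-0.4,z)[:,:2]
np.set_printoptions(precision=4,suppress=True)
def ang(v): return np.arctan2(v[1],v[0])
cv=P([(27,281),(287,268),(290,376),(23,388)],.045);print('cover',cv.mean(0),'yaw',ang(cv[0]-cv[1])-np.pi/2,ang(cv[3]-cv[2])-np.pi/2,np.linalg.norm(cv[0]-cv[1]))
print('grip',P([(150,325)],.065),P([(150,297),(150,354)],.065))
l=P([(29,155),(286,146)],.046);print('lip',l,ang(l[0]-l[1])-np.pi/2)
b=P([(474,227),(531,412)],.018);print('bar',b,b.mean(0),ang(b[0]-b[1]),np.linalg.norm(b[0]-b[1]))
f=P([(613,315),(711,330),(752,103),(658,88)],.006);print('jig',f,f.mean(0),ang(f[3]-f[0]),ang(f[2]-f[1]))
g=P([(658,178),(718,186)],.044);print('mouth',g.mean(0))
x=cloud(c);m=x[...,2]
def reg(a):
    u0,v0,u1,v1=[int(q/3.8) for q in a];return np.median(x[150+v0:150+v1,105+u0:105+u1].reshape(-1,3),0)
print(reg((60,300,110,360)),reg((60,180,250,250)),reg((660,210,690,280)),reg((140,310,160,340)))
```

```text
cover [0.4772 0.1853] yaw 0.0613220485456325 0.05712770021119118 0.18177611700896978
grip [[0.4772 0.1832]] [[0.4963 0.1845]
 [0.4576 0.1819]]
lip [[0.5984 0.2841]
 [0.6067 0.102 ]] 0.045140556016920685
bar [[ 0.5549 -0.0292]
 [ 0.4236 -0.0729]] [ 0.4893 -0.0511] 0.32171849375224887 0.13840363755032653
jig [[ 0.4939 -0.1294]
 [ 0.4837 -0.1999]
 [ 0.6521 -0.2301]
 [ 0.6627 -0.1606]] [ 0.5731 -0.18  ] -0.18227719364445105 -0.17768969871255458
mouth [ 0.5841 -0.1816]
[0.4776 0.2376 0.045 ] [0.5589 0.1955 0.0404] [ 0.547  -0.1717  0.0065] [0.4778 0.1848 0.0649]
```

```bash
cat >> h.py <<'E'
def to(x,y,z,yaw,o=None):
    o=o or get_obs();R0=Ro.from_quat(o['ee_rot']);c,s=np.cos(yaw),np.sin(yaw)
    R1=Ro.from_matrix(np.array([[c,s,0],[s,-c,0],[0,0,-1]]).T)
    d=R0.inv().apply(np.array([x,y,z])-o['position']);print('delta',np.round(d,4),'turn',np.round((R0.inv()*R1).as_rotvec(),4))
def st():
    o=get_obs();m=Ro.from_quat(o['ee_rot']).as_matrix();print('t',round(o['clock'],2),'p',np.round(o['position'],4),'yaw',round(np.arctan2(m[1,0],m[0,0]),4),'z',np.round(m[:,2],3),'q',np.round(o['joint_pos'],2),'F',np.round(o['ft_force'],1),'w',o['grip_width'],o['grasp_force'])
E
python3 -c "
from h import *
to(.477,.184,.14,.052)"
```

```text
delta [ 0.5092 -0.5783  0.1023] turn [-1.300e-03  3.000e-04  4.068e-01]
```

The rows are not in the units I measure in: shifts go in shares of 0.8 m and turns go in shares of 2 rad. I convert before sending: -0.578 m / 0.8 = -0.7225, 0.509 m / 0.8 = 0.6363, 0.407 rad / 2 = 0.2035.

Emit:
move_arm:
  plan:
    - {"delta_pos": [0.3188, -0.3625, 0.025], "turn": [0, 0, 0.1], "fingers": 0.3}
    - {"delta_pos": [0.3188, -0.3625, 0.025], "turn": [0, 0, 0.1], "fingers": 0.3}
    - {"delta_pos": [0.3188, -0.3625, 0.025], "turn": [0, 0, 0.1], "fingers": 0.3}
    - {"delta_pos": [0.3188, -0.3625, 0.025], "turn": [0, 0, 0.1], "fingers": 0.3}
    - {"delta_pos": [0.3188, -0.3625, 0.025], "turn": [0, 0, 0.1], "fingers": 0.3}
    - {"delta_pos": [0.3188, -0.3625, 0.025], "turn": [0, 0, 0.1], "fingers": 0.3}
    - {"delta_pos": [0.6363, -0.7225, 0.1275], "turn": [-0.0005, 0, 0.2035], "fingers": 0.3}
    - {"delta_pos": [0.6363, -0.7225, 0.1275], "turn": [-0.0005, 0, 0.2035], "fingers": 0.3}
    - {"delta_pos": [0.6363, -0.7225, 0.1275], "turn": [-0.0005, 0, 0.2035], "fingers": 0.3}
    - {"delta_pos": [0.6363, -0.7225, 0.1275], "turn": [-0.0005, 0, 0.2035], "fingers": 0.3}
    - {"delta_pos": [0.6363, -0.7225, 0.1275], "turn": [-0.0005, 0, 0.2035], "fingers": 0.3}
    - {"delta_pos": [0.6363, -0.7225, 0.1275], "turn": [-0.0005, 0, 0.2035], "fingers": 0.3}
  force: 20

```text
clock: 1.6
position: [0.4678, 0.1488, 0.1478]
ee_rot: [1.0, 0.025, 0.0, 0.001]
ft_force: [1.1, -1.3, 0.4]
grip_width: 0.7
grasp_force: 0.0
```

```bash
python3 -c "
from h import *
st();to(.477,.184,.14,.052)"
```

```text
t 1.6 p [0.4678 0.1488 0.1478] yaw 0.0509 z [ 0.001 -0.001 -1.   ] q [ 0.32  0.19 -0.78  1.89  0.15  1.12 -2.04] F [ 1.1 -1.3  0.4] w 0.6998052622115896 0.0
delta [ 0.0109 -0.0346  0.0078] turn [ 0.0012 -0.0009 -0.0011]
```

Emit:
move_arm:
  plan:
    - {"delta_pos": [0, 0, 0], "turn": [0, 0, 0], "fingers": 0.3}
    - {"delta_pos": [0, 0, 0], "turn": [0, 0, 0], "fingers": 0.3}

```text
clock: 1.85
position: [0.4672, 0.1469, 0.1477]
ee_rot: [1.0, 0.026, -0.0, 0.001]
ft_force: [-0.5, -0.3, 0.7]
grip_width: 0.703
grasp_force: 0.0
```

Run:
```python
from h import *
import pickle
st();to(.477,.184,.06,.052)
c=grab('wrist');save(c,'w1.png',s=1.2);pickle.dump(c,open('w1.pkl','wb'))
```

```text
t 1.85 p [0.4672 0.1469 0.1477] yaw 0.0522 z [-0.001 -0.001 -1.   ] q [ 0.32  0.19 -0.78  1.89  0.15  1.12 -2.03] F [-0.5 -0.3  0.7] w 0.7025838539759849 0.0
delta [ 0.0118 -0.0367  0.0876] turn [0.0012 0.0009 0.0002]
```

View pics/w1.png

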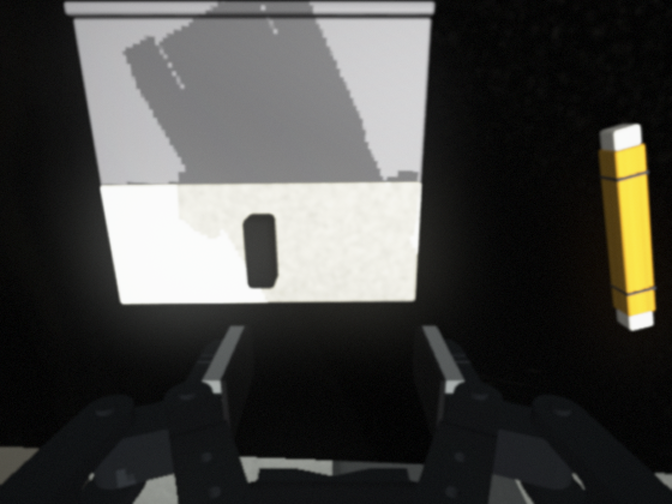

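The wrist view shows the cover's corners at (102,184), (420,181), (414,300) and (121,303). The grip top runs from (260,215) to (261,287), and the bar is at the right.

Run:
```python
from h import *
import pickle
c=pickle.load(open('w1.pkl','rb'))
P=lambda p,z:onz(c,np.array(p)/1.2-0.4,z)[:,:2]
v=P([(102,184),(420,181),(414,300),(121,303)],.045);print(v,v.mean(0));print(P([(261,215),(261,286)],.065).mean(0))
l=P([(66,4),(434,4)],.046);print(l,np.arctan2(*(l[0]-l[1])))
```

```text
[[0.50834036 0.27811158]
 [0.51925272 0.10066119]
 [0.44745295 0.09597902]
 [0.43614678 0.27490676]] [0.4777982  0.18741464]
[0.47967306 0.18601875]
[[0.59630347 0.28517615]
 [0.60574274 0.10395584]] -0.05204025863888469
```

Converted, 0.06 m / 0.8 = 0.075, -0.037 m / 0.8 = -0.0463.

Emit:
move_arm:
  plan:
    - {"delta_pos": [0.015, -0.0463, 0.075], "turn": [0, 0, 0], "fingers": 0.3}
    - {"delta_pos": [0.015, -0.0463, 0.075], "turn": [0, 0, 0], "fingers": 0.3}

```text
clock: 2.15
position: [0.4762, 0.1842, 0.0855]
ee_rot: [1.0, 0.026, -0.002, 0.001]
ft_force: [-0.3, -0.7, 0.2]
grip_width: 0.705
grasp_force: 0.0
```

Converted, 0.0255 m / 0.8 = 0.0319, 0.001 m / 0.8 = 0.0013.

Emit:
move_arm:
  plan:
    - {"delta_pos": [0.0013, -0.0019, 0.0319], "turn": [0, 0, 0], "fingers": 0.3}
    - {"delta_pos": [0.0013, -0.0019, 0.0319], "turn": [0, 0, 0], "fingers": 1}
    - {"delta_pos": [0.0013, -0.0019, 0.0319], "turn": [0, 0, 0], "fingers": 1}
    - {"delta_pos": [0.0013, -0.0019, 0.0319], "turn": [0, 0, 0], "fingers": 1}
    - {"delta_pos": [0.0013, -0.0019, 0.0319], "turn": [0, 0, 0], "fingers": 1}
    - {"delta_pos": [0.0013, -0.0019, 0.0319], "turn": [0, 0, 0], "fingers": 1}
  force: 25

```text
clock: 2.9
position: [0.4795, 0.186, 0.0642]
ee_rot: [1.0, 0.026, 0.001, 0.001]
ft_force: [-1.3, -2.3, 8.0]
grip_width: 0.179
grasp_force: 25.7
```

Converted, 0.076 m / 0.8 = 0.095, 0.068 m / 0.8 = 0.085.

Emit:
move_arm:
  plan:
    - {"delta_pos": [0.0125, 0, -0.0025], "turn": [0, 0, 0], "fingers": 1}
    - {"delta_pos": [0.0375, 0, -0.0025], "turn": [0, 0, 0], "fingers": 1}
    - {"delta_pos": [0.0625, 0, -0.0025], "turn": [0, 0, 0], "fingers": 1}
    - {"delta_pos": [0.085, 0, -0.0025], "turn": [0, 0, 0], "fingers": 1}
    - {"delta_pos": [0.095, 0, -0.0025], "turn": [0, 0, 0], "fingers": 1}
    - {"delta_pos": [0.095, 0, -0.0025], "turn": [0, 0, 0], "fingers": 1}
    - {"delta_pos": [0.095, 0, -0.0025], "turn": [0, 0, 0], "fingers": 1}

```text
clock: 3.78
position: [0.5539, 0.1903, 0.0646]
ee_rot: [1.0, 0.026, -0.0, 0.001]
ft_force: [0.1, 0.8, -1.3]
grip_width: 0.18
grasp_force: 24.5
```

Converted, -0.11 m / 0.8 = -0.1375, -0.09 m / 0.8 = -0.1125.

Emit:
move_arm:
  plan:
    - {"delta_pos": [0.095, 0, -0.0025], "turn": [0, 0, 0], "fingers": 0.5}
    - {"delta_pos": [0.095, 0, -0.0025], "turn": [0, 0, 0], "fingers": 0.5}
    - {"delta_pos": [0.095, 0, -0.05], "turn": [0, 0, 0], "fingers": 0.3}
    - {"delta_pos": [0.025, 0.025, -0.1125], "turn": [0, 0, 0], "fingers": 0.1}
    - {"delta_pos": [-0.0375, 0.0375, -0.1375], "turn": [0, 0, 0], "fingers": 0.1}
    - {"delta_pos": [-0.0375, 0.0375, -0.1375], "turn": [0, 0, 0], "fingers": 0.1}
    - {"delta_pos": [-0.0375, 0.0375, -0.1375], "turn": [0, 0, 0], "fingers": 0.1}

```text
clock: 4.65
position: [0.5262, 0.1585, 0.1751]
ee_rot: [1.0, 0.026, 0.001, 0.001]
ft_force: [-0.4, 0.9, 0.5]
grip_width: 0.901
grasp_force: 0.0
```

Run:
```python
from h import *
import pickle
st()
c=grab('wrist');save(c,'w2.png',s=1.2);pickle.dump(c,open('w2.pkl','wb'))
```

```text
t 4.65 p [0.5262 0.1585 0.1751] yaw 0.0515 z [ 0.002 -0.002 -1.   ] q [ 0.29  0.31 -0.78  1.72  0.23  1.21 -2.07] F [-0.4  0.9  0.5] w 0.9005295910145038 0.0
```

View pics/w2.png

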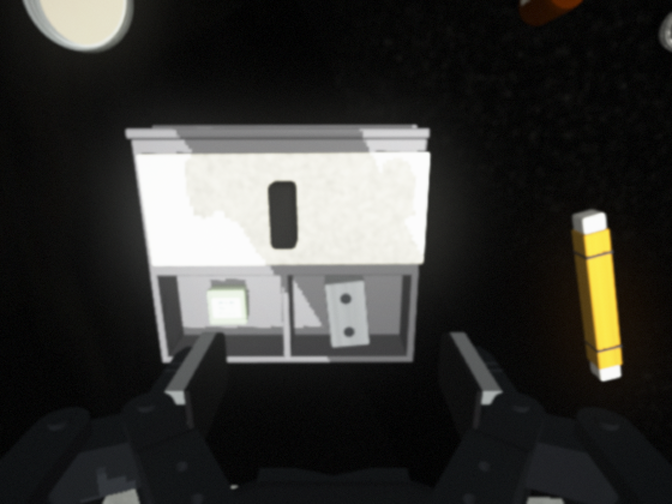

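The cover is now back on the ledge. The block is in the right pocket, with its top corners at (326,283), (363,281), (369,344) and (332,347). The cover glasses are in the left pocket and the bar is at the right, with ends at (589,213) and (606,376).

Run:
```python
from h import *
import pickle
c=pickle.load(open('w2.pkl','rb'))
P=lambda p,z:onz(c,np.array(p)/1.2-0.4,z)[:,:2]
v=P([(326,283),(363,281),(369,344),(332,347)],.036);print(v,v.mean(0),np.linalg.norm(v[0]-v[3]),np.linalg.norm(v[0]-v[1]))
for a,b in((0,3),(1,2)): d=v[a]-v[b];print(np.arctan2(d[1],d[0]))
print('dots',P([(346,299),(349,332)],.036))
print('cover',P([(430,153),(423,262),(135,153),(152,265)],.045).mean(0))
print('pocket rim',P([(290,272),(287,357),(415,268),(411,358)],.04))
b=P([(589,220),(606,371)],.018);print('bar',b,b.mean(0))
```

```text
[[0.50122359 0.16159552]
 [0.50401581 0.13599267]
 [0.45530065 0.12800898]
 [0.45147482 0.15487874]] [0.47800372 0.14511898] 0.050200149750150934 0.02575466103803593
0.13420245389643548
0.16244090470212866
dots [[0.48992061 0.14696323]
 [0.46427264 0.14321861]]
cover [0.55255646 0.18995726]
pocket rim [[0.50946109 0.18641193]
 [0.4439013  0.18725685]
 [0.51665658 0.10185724]
 [0.44763453 0.09706597]]
bar [[ 0.55153509 -0.02247657]
 [ 0.43081362 -0.06533915]] [ 0.49117435 -0.04390786]
```

```bash
python3 -c "
from h import *
st();to(.478,.145,.08,.145);to(.478,.145,.029,.145)"
```

```text
t 4.7 p [0.5265 0.1586 0.1745] yaw 0.0514 z [ 0.001 -0.001 -1.   ] q [ 0.28  0.31 -0.77  1.72  0.23  1.21 -2.07] F [ 1.1 -0.2  0.1] w 0.9028685818137052 0.0
delta [-0.0492  0.011   0.0945] turn [ 0.0013 -0.0007 -0.0936]
delta [-0.0492  0.0109  0.1455] turn [ 0.0013 -0.0007 -0.0936]
```

Converted, 0.094 m / 0.8 = 0.1175, 0.011 m / 0.8 = 0.0138, 0.001 rad / 2 = 0.0005.

Emit:
move_arm:
  plan:
    - {"delta_pos": [-0.0613, 0.0138, 0.0625], "turn": [0.0005, 0, -0.047], "fingers": 0.53}
    - {"delta_pos": [-0.0613, 0.0138, 0.1175], "turn": [0.0005, 0, -0.047], "fingers": 0.53}
    - {"delta_pos": [-0.0613, 0.0138, 0.1175], "turn": [0.0005, 0, -0.047], "fingers": 0.53}
    - {"delta_pos": [-0.0613, 0.0138, 0.1175], "turn": [0.0005, 0, -0.047], "fingers": 0.53}

```text
clock: 5.2
position: [0.4791, 0.1462, 0.0818]
ee_rot: [0.997, 0.073, 0.001, -0.001]
ft_force: [-0.2, 0.2, 0.8]
grip_width: 0.473
grasp_force: 0.0
```

Run:
```python
from h import *
st();to(.478,.145,.029,.145)
c=grab('wrist');save(c,'w3.png',s=1.2)
```

```text
t 5.2 p [0.4791 0.1462 0.0818] yaw 0.1459 z [ 0.001  0.002 -1.   ] q [ 0.31  0.32 -0.78  1.93  0.26  1.   -2.02] F [-0.2  0.2  0.8] w 0.47344143388767407 0.0
delta [-0.0013  0.0011  0.0528] turn [-0.0014 -0.0011  0.0009]
```

View pics/w3.png

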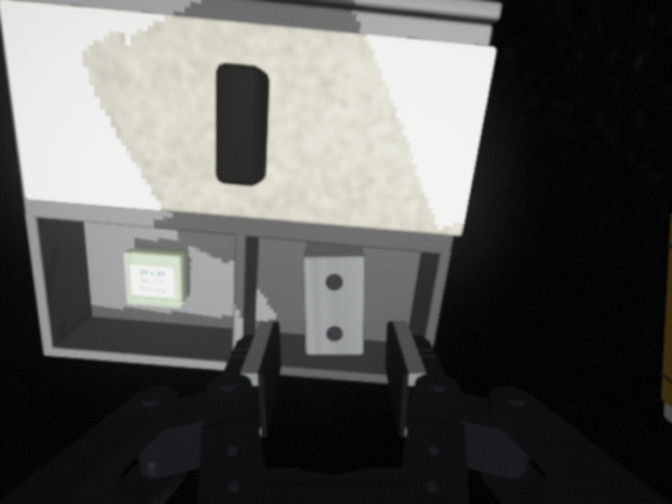

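The fingers straddle the block: their inner edges are at 279 and 388, and the block spans 304–363. I'll descend and grip.

Emit:
move_arm:
  plan:
    - {"delta_pos": [-0.0013, 0.0013, 0.0375], "turn": [0, 0, 0], "fingers": 0.53}
    - {"delta_pos": [-0.0013, 0.0013, 0.0663], "turn": [0, 0, 0], "fingers": 0.53}
    - {"delta_pos": [-0.0013, 0.0013, 0.0663], "turn": [0, 0, 0], "fingers": 0.53}
    - {"delta_pos": [-0.0013, 0.0013, 0.0663], "turn": [0, 0, 0], "fingers": 1}
    - {"delta_pos": [-0.0013, 0.0013, 0.0663], "turn": [0, 0, 0], "fingers": 1}
    - {"delta_pos": [-0.0013, 0.0013, 0.0663], "turn": [0, 0, 0], "fingers": 1}
    - {"delta_pos": [-0.0013, 0.0013, 0.025], "turn": [0, 0, 0], "fingers": 1}
    - {"delta_pos": [-0.0013, 0.0013, -0.025], "turn": [0, 0, 0], "fingers": 1}
    - {"delta_pos": [-0.0013, 0.0013, -0.0625], "turn": [0, 0, 0], "fingers": 1}
    - {"delta_pos": [-0.0013, 0.0013, -0.0625], "turn": [0, 0, 0], "fingers": 1}
  force: 60

```text
clock: 6.5
position: [0.4784, 0.1445, 0.1332]
ee_rot: [0.997, 0.073, 0.003, 0.0]
ft_force: [-0.2, -0.2, -1.7]
grip_width: 0.313
grasp_force: 59.8
```

Run:
```python
from h import *
st();yaw=-.18;x,y=.5731-.02*np.cos(yaw),-.180-.02*np.sin(yaw);print(x,y);to(x,y,.14,yaw)
```

```text
t 6.5 p [0.4784 0.1445 0.1332] yaw 0.1456 z [ 0.005  0.    -1.   ] q [ 0.35  0.24 -0.81  1.89  0.2   1.09 -1.96] F [-0.2 -0.2 -1.7] w 0.3125957709857341 59.757179617881775
0.5534231261442376 -0.17641940853148352
delta [ 0.0278  0.3284 -0.0065] turn [-3.000e-04 -5.200e-03  3.256e-01]
```

Converted, 0.32 m / 0.8 = 0.4, -0.05 m / 0.8 = -0.0625, 0.326 rad / 2 = 0.163.

Emit:
move_arm:
  plan:
    - {"delta_pos": [-0.0125, 0.4, -0.0625], "turn": [0, 0, 0.163], "fingers": 1}
    - {"delta_pos": [-0.0125, 0.4, -0.0625], "turn": [0, 0, 0.163], "fingers": 1}
    - {"delta_pos": [-0.0125, 0.4, -0.0625], "turn": [0, 0, 0.163], "fingers": 1}
    - {"delta_pos": [-0.0125, 0.4, -0.0625], "turn": [0, 0, 0.163], "fingers": 1}
    - {"delta_pos": [-0.0125, 0.4, -0.0625], "turn": [0, 0, 0.163], "fingers": 1}
    - {"delta_pos": [-0.0125, 0.4, -0.0625], "turn": [0, 0, 0.163], "fingers": 1}
    - {"delta_pos": [-0.0125, 0.4, -0.0625], "turn": [0, 0, 0.163], "fingers": 1}
    - {"delta_pos": [-0.0125, 0.4, -0.0625], "turn": [0, 0, 0.163], "fingers": 1}
    - {"delta_pos": [-0.0125, 0.4, -0.0625], "turn": [0, 0, 0.163], "fingers": 1}

```text
clock: 7.62
position: [0.5134, -0.1724, 0.1804]
ee_rot: [0.996, -0.089, -0.0, -0.0]
ft_force: [-0.0, 0.7, -2.1]
grip_width: 0.306
grasp_force: 60.0
```

Run:
```python
from h import *
import pickle
st()
c=grab('wrist');save(c,'w4.png',s=1.4);pickle.dump(c,open('w4.pkl','wb'))
```

```text
t 7.62 p [ 0.5134 -0.1724  0.1804] yaw -0.1779 z [-0.  0. -1.] q [ 0.73  0.24 -0.56  1.74  0.14  1.2  -1.61] F [-0.   0.7 -2.1] w 0.30576923697325975 59.97309744358063
```

View pics/w4.png

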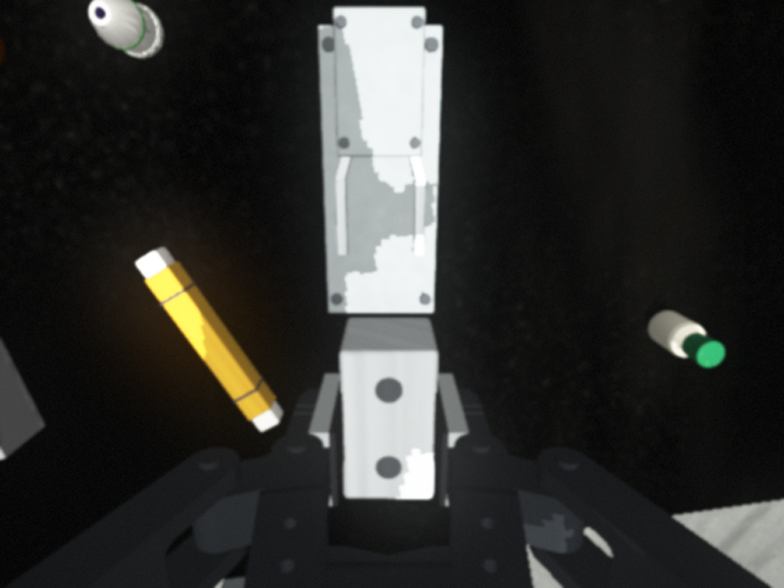

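The wrist view shows:
- **Fixture base:** corners at (319,26), (443,27), (434,312) and (329,312).
- **Hood:** roof mouth edge running from (337,155) to (421,155).
- **Guides:** from y 160 to 255, at x 341 and 420.
- **Bar:** ends at (153,262) and (267,417).

Run:
```python
from h import *
import pickle
np.set_printoptions(precision=4,suppress=True)
c=pickle.load(open('w4.pkl','rb'))
P=lambda p,z:onz(c,np.array(p)/1.4-0.36,z)[:,:2]
f=P([(319,26),(443,27),(434,312),(329,312)],.006);print(f,f.mean(0))
a=lambda v:np.arctan2(v[1],v[0])
print(a(f[0]-f[3]),a(f[1]-f[2]),np.linalg.norm(f[0]-f[3]),np.linalg.norm(f[3]-f[2]))
h=P([(334,8),(425,8),(421,155),(337,155)],.044);print('hood',h,h[:2].mean(0),h[2:].mean(0),a(h[0]-h[3]),a(h[1]-h[2]))
g=P([(347,254),(415,254)],.014);print('guides',g,g.mean(0))
b=P([(158,258),(267,417)],.018);print('bar',b.mean(0))
b=P([(153,253),(269,424)],.018);print('bar',b,b.mean(0),a(b[0]-b[1]),np.linalg.norm(b[0]-b[1]))
d=P([(388,390),(388,468)],.1574+.03-.006);print('dots',d,d.mean(0),a(d[0]-d[1]))
x=cloud(c)
t=x[...,2][int(390/1.4):int(480/1.4),int(350/1.4):int(380/1.4)];print('block top z',np.median(t))
```

```text
[[ 0.6617 -0.1595]
 [ 0.6489 -0.2279]
 [ 0.4829 -0.1978]
 [ 0.4953 -0.129 ]] [ 0.5722 -0.1785]
-0.1815484945312524 -0.17919163328363732 0.16922535823104062 0.06992393870655207
hood [[ 0.6592 -0.1718]
 [ 0.6514 -0.2153]
 [ 0.5841 -0.2027]
 [ 0.592  -0.159 ]] [ 0.6553 -0.1935] [ 0.588  -0.1808] -0.18822375682308065 -0.1858923401785308
guides [[ 0.5331 -0.1497]
 [ 0.5256 -0.1915]] [ 0.5294 -0.1706]
bar [ 0.492  -0.0538]
bar [[ 0.5557 -0.0326]
 [ 0.4264 -0.0729]] [ 0.491  -0.0528] 0.30243732106076443 0.1354254771855165
dots [[ 0.5223 -0.174 ]
 [ 0.4952 -0.1691]] [ 0.5087 -0.1716] -0.17793001999033212
block top z 0.18759034716094988
```

```bash
python3 -c "
from h import *
st();to(.5555,-.1758,.07,-.181);to(.5555,-.1758,.0295,-.181)"
```

```text
t 7.67 p [ 0.5135 -0.1727  0.1805] yaw -0.1783 z [ 0.  0. -1.] q [ 0.73  0.24 -0.56  1.74  0.14  1.2  -1.61] F [ 0.3 -0.3 -1.9] w 0.3084963510229639 59.97272729873657
delta [ 0.0419 -0.0044  0.1105] turn [-0.0001 -0.      0.0027]
delta [ 0.0419 -0.0044  0.151 ] turn [-0.0001 -0.      0.0027]
```

Converted, 0.151 m / 0.8 = 0.1888, 0.05 m / 0.8 = 0.0625, 0.003 rad / 2 = 0.0015.

Emit:
move_arm:
  plan:
    - {"delta_pos": [0.0525, -0.0056, 0.0625], "turn": [0, 0, 0.0015], "fingers": 1}
    - {"delta_pos": [0.0525, -0.0056, 0.125], "turn": [0, 0, 0.0015], "fingers": 1}
    - {"delta_pos": [0.0525, -0.0056, 0.1625], "turn": [0, 0, 0.0015], "fingers": 1}
    - {"delta_pos": [0.0525, -0.0056, 0.1813], "turn": [0, 0, 0.0015], "fingers": 1}
    - {"delta_pos": [0.0525, -0.0056, 0.1875], "turn": [0, 0, 0.0015], "fingers": 1}
    - {"delta_pos": [0.0525, -0.0056, 0.1888], "turn": [0, 0, 0.0015], "fingers": 1}
    - {"delta_pos": [0.0525, -0.0056, 0.1888], "turn": [0, 0, 0.0015], "fingers": 1}

```text
clock: 8.55
position: [0.5563, -0.1774, 0.0308]
ee_rot: [0.996, -0.092, 0.001, 0.0]
ft_force: [0.2, 0.8, -1.7]
grip_width: 0.314
grasp_force: 59.8
```

```bash
python3 -c "
from h import *
st()"
```

```text
t 8.55 p [ 0.5563 -0.1774  0.0308] yaw -0.1833 z [ 0.002 -0.001 -1.   ] q [ 0.65  0.5  -0.51  1.76  0.29  0.95 -1.74] F [ 0.2  0.8 -1.7] w 0.3142325341046647 59.84485387802124
```

Converted, -0.13 m / 0.8 = -0.1625, 0.002 m / 0.8 = 0.0025.

Emit:
move_arm:
  plan:
    - {"delta_pos": [0, -0.0013, 0.0013], "turn": [0, 0, 0], "fingers": 1}
    - {"delta_pos": [0, -0.0013, 0.0025], "turn": [0, 0, 0], "fingers": 1}
    - {"delta_pos": [0, -0.0013, 0.0025], "turn": [0, 0, 0], "fingers": 0.45}
    - {"delta_pos": [0, -0.0013, 0.0025], "turn": [0, 0, 0], "fingers": 0.45}
    - {"delta_pos": [0, -0.0013, 0.0025], "turn": [0, 0, 0], "fingers": 0.45}
    - {"delta_pos": [0, -0.0013, -0.025], "turn": [0, 0, 0], "fingers": 0.45}
    - {"delta_pos": [0, -0.0013, -0.075], "turn": [0, 0, 0], "fingers": 0.45}
    - {"delta_pos": [-0.075, -0.0013, -0.15], "turn": [0, 0, 0], "fingers": 0.45}
    - {"delta_pos": [-0.075, -0.0013, -0.1625], "turn": [0, 0, 0], "fingers": 0.45}
    - {"delta_pos": [-0.075, -0.0013, -0.1625], "turn": [0, 0, 0], "fingers": 0.45}
    - {"delta_pos": [-0.075, -0.0013, -0.1625], "turn": [0, 0, 0], "fingers": 0.45}

```text
clock: 9.93
position: [0.4967, -0.1653, 0.159]
ee_rot: [0.996, -0.092, -0.0, -0.0]
ft_force: [0.3, 0.3, -0.9]
grip_width: 0.547
grasp_force: 0.0
```

Run:
```python
from h import *
import pickle
st()
c=grab('wrist');save(c,'w5.png',s=1.4);pickle.dump(c,open('w5.pkl','wb'))
to(.491,-.0525,.09,.31)
```

```text
t 9.93 p [ 0.4967 -0.1653  0.159 ] yaw -0.1834 z [-0.  0. -1.] q [ 0.75  0.23 -0.58  1.81  0.13  1.15 -1.62] F [ 0.3  0.3 -0.9] w 0.5465808705742045 0.0
delta [-0.026  -0.1097  0.0687] turn [-0.0008  0.0008 -0.4932]
```

View pics/w5.png

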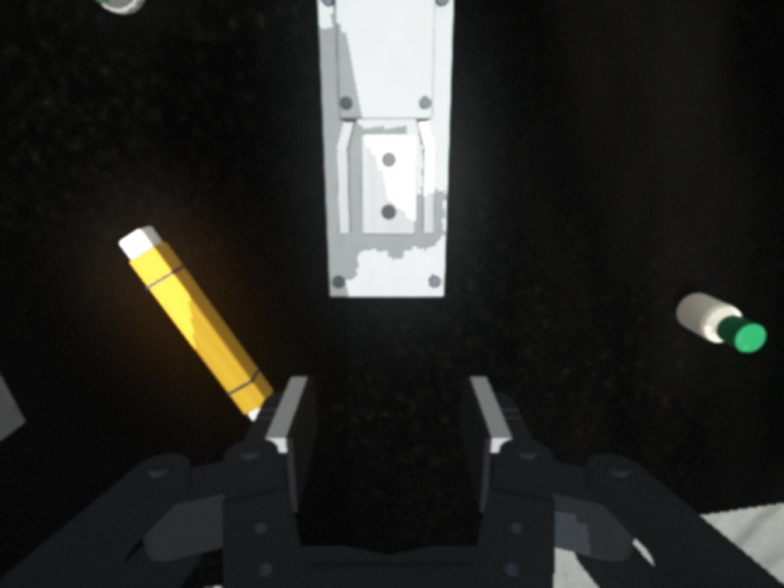

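The block sits straight between the guides, with its dots at (388,159) and (388,212). The bar's ends are at about (138,236) and (258,415). I'll pick up the bar next.

Run:
```python
from h import *
import pickle
c=pickle.load(open('w5.pkl','rb'))
P=lambda p,z:onz(c,np.array(p)/1.4-0.36,z)[:,:2]
d=P([(388,159),(388,212)],.036).mean(0);e=d-[.5725,-.179];a=-.181
print('block in jig',e@[np.cos(a),np.sin(a)],e@[-np.sin(a),np.cos(a)])
l=P([(146,289),(183,268)],.009+.006).mean(0);m=P([(231,392),(257,374)],.015).mean(0);print('bar stripes',l,m,(l+m)/2,np.arctan2(*(l-m)[::-1]))
```

```text
block in jig -0.017058102880509848 -0.0001802004771371394
bar stripes [ 0.52603461 -0.03698928] [ 0.4518281  -0.06452803] [ 0.48893135 -0.05075865] 0.35535544447161566
```

Converted, -0.11 m / 0.8 = -0.1375, 0.069 m / 0.8 = 0.0863, -0.49 rad / 2 = -0.245.

Emit:
move_arm:
  plan:
    - {"delta_pos": [-0.0325, -0.1375, 0], "turn": [0, 0, -0.245], "fingers": 0.4}
    - {"delta_pos": [-0.0325, -0.1375, 0.0375], "turn": [0, 0, -0.245], "fingers": 0.4}
    - {"delta_pos": [-0.0325, -0.1375, 0.0863], "turn": [0, 0, -0.245], "fingers": 0.4}
    - {"delta_pos": [-0.0325, -0.1375, 0.0863], "turn": [0, 0, -0.245], "fingers": 0.4}
    - {"delta_pos": [-0.0325, -0.1375, 0.0863], "turn": [0, 0, -0.245], "fingers": 0.4}

```text
clock: 10.6
position: [0.4918, -0.0527, 0.0912]
ee_rot: [0.989, 0.151, 0.0, -0.0]
ft_force: [-0.3, 0.1, -0.0]
grip_width: 0.603
grasp_force: 0.0
```

Run:
```python
from h import *
import pickle
st()
c=grab('wrist');save(c,'w6.png',s=1.2);pickle.dump(c,open('w6.pkl','wb'))
```

```text
t 10.6 p [ 0.4918 -0.0527  0.0912] yaw 0.3033 z [ 0.     0.001 -1.   ] q [ 0.65  0.27 -0.7   1.94  0.2   1.   -1.41] F [-0.3  0.1 -0. ] w 0.6034042454232494 0.0
```

View pics/w6.png

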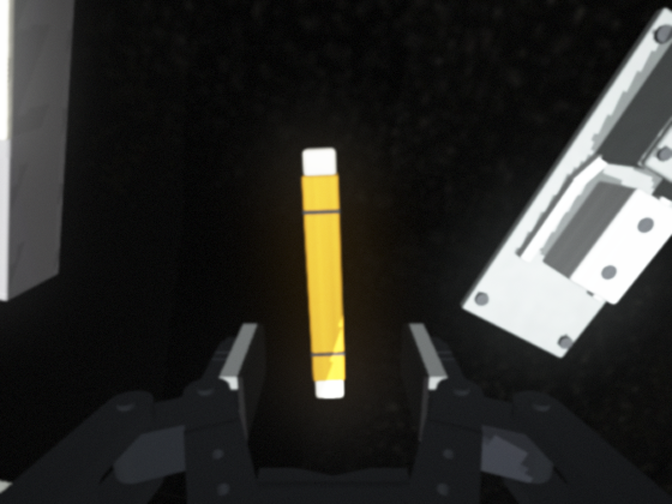

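The bar's top runs from (319,150) to (330,397), roughly in line with the tool.

Run:
```python
from h import *
import pickle
c=pickle.load(open('w6.pkl','rb'))
P=lambda p,z:onz(c,np.array(p)/1.2-0.4,z)[:,:2]
l,m=P([(319.5,150),(330,397)],.018);y=np.arctan2(*(l-m)[::-1]);q=(l+m)/2;print(l,m,q,y,np.linalg.norm(l-m))
to(q[0],q[1],.016,y)
```

```text
[ 0.55460504 -0.02642296] [ 0.42406589 -0.07224915] [ 0.48933546 -0.04933606] 0.3376127386492205 0.13834923246370343
delta [-0.0017 -0.0042  0.0756] turn [ 0.0003 -0.0013 -0.0341]
```

Converted, 0.0755 m / 0.8 = 0.0944, -0.0017 m / 0.8 = -0.0021, -0.03 rad / 2 = -0.015.

Emit:
move_arm:
  plan:
    - {"delta_pos": [-0.0021, -0.005, 0.05], "turn": [0, 0, -0.015], "fingers": 0.4}
    - {"delta_pos": [-0.0021, -0.005, 0.0875], "turn": [0, 0, -0.015], "fingers": 0.4}
    - {"delta_pos": [-0.0021, -0.005, 0.0944], "turn": [0, 0, -0.015], "fingers": 0.4}
    - {"delta_pos": [-0.0021, -0.005, 0.0944], "turn": [0, 0, -0.015], "fingers": 0.4}
    - {"delta_pos": [-0.0021, -0.005, 0.0944], "turn": [0, 0, -0.015], "fingers": 1}
    - {"delta_pos": [-0.0021, -0.005, 0.0944], "turn": [0, 0, -0.015], "fingers": 1}
    - {"delta_pos": [-0.0021, -0.005, 0.0944], "turn": [0, 0, -0.015], "fingers": 1}
    - {"delta_pos": [-0.0021, -0.005, 0.0944], "turn": [0, 0, -0.015], "fingers": 1}
    - {"delta_pos": [-0.0021, -0.005, 0.0625], "turn": [0, 0, -0.015], "fingers": 1}
    - {"delta_pos": [-0.0021, -0.005, 0], "turn": [0, 0, -0.015], "fingers": 1}
    - {"delta_pos": [-0.0021, -0.005, 0], "turn": [0, 0, -0.015], "fingers": 1}
  force: 40

```text
clock: 12.02
position: [0.4908, -0.0491, 0.0943]
ee_rot: [0.986, 0.168, 0.003, 0.001]
ft_force: [0.8, 0.3, -1.5]
grip_width: 0.197
grasp_force: 39.7
```

Run:
```python
from h import *
st();a=-.181;u=-.125
x,y=.5725+u*np.cos(a),-.179+u*np.sin(a);print(x,y);to(x,y,.09,a);to(x,y,.034,a)
```

```text
t 12.03 p [ 0.4908 -0.0491  0.0943] yaw 0.3367 z [ 0.007 -0.002 -1.   ] q [ 0.66  0.26 -0.72  1.95  0.2   1.   -1.39] F [ 0.8  0.3 -1.5] w 0.19659715827308286 39.735374450683594
0.44954197858465894 -0.15649833407001762
delta [-0.0744  0.0877  0.0042] turn [ 0.0023 -0.0065  0.5176]
delta [-0.0748  0.0875  0.0602] turn [ 0.0023 -0.0065  0.5176]
```

Converted, 0.092 m / 0.8 = 0.115, -0.08 m / 0.8 = -0.1, 0.518 rad / 2 = 0.259.

Emit:
move_arm:
  plan:
    - {"delta_pos": [-0.1, 0.115, 0], "turn": [0, 0, 0.259], "fingers": 1}
    - {"delta_pos": [-0.1, 0.115, 0], "turn": [0, 0, 0.259], "fingers": 1}
    - {"delta_pos": [-0.1, 0.115, 0], "turn": [0, 0, 0.259], "fingers": 1}
    - {"delta_pos": [-0.1, 0.115, 0], "turn": [0, 0, 0.259], "fingers": 1}
    - {"delta_pos": [-0.1, 0.115, 0], "turn": [0, 0, 0.259], "fingers": 1}

```text
clock: 12.65
position: [0.4434, -0.1614, 0.0904]
ee_rot: [0.996, -0.088, 0.0, -0.0]
ft_force: [-0.3, -0.0, -1.2]
grip_width: 0.197
grasp_force: 39.7
```

Run:
```python
from h import *
import pickle
st();a=-.181;u=-.135
x,y=.5725+u*np.cos(a),-.179+u*np.sin(a);to(x,y,.034,a)
c=grab('wrist');save(c,'w7.png',s=1.4);pickle.dump(c,open('w7.pkl','wb'))
```

```text
t 12.65 p [ 0.4434 -0.1614  0.0904] yaw -0.1765 z [ 0.  0. -1.] q [ 0.8   0.2  -0.59  2.    0.13  0.98 -1.6 ] F [-0.3 -0.  -1.2] w 0.19735431798592112 39.728697538375854
delta [-0.0049 -0.0059  0.0564] turn [-0.0003 -0.      0.0045]
```

View pics/w7.png

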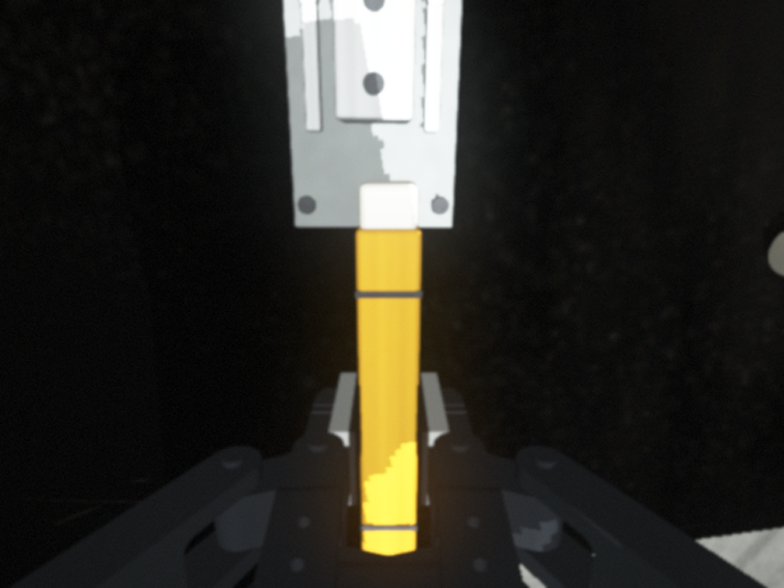

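The bar is straight in the grip, with its front edge at (388,183). The block's rear top edge is at (374,121).

Run:
```python
from h import *
import pickle
c=pickle.load(open('w7.pkl','rb'));P=lambda p,z:onz(c,np.array(p)/1.4-0.36,z)[:,:2]
a=-.181;J=lambda p:((p-[.5725,-.179])@np.array([[np.cos(a),-np.sin(a)],[np.sin(a),np.cos(a)]])).round(4)
print('front',J(P([(388,184)],.0924)),'tcp',J(np.array([.4434,-.1614])))
print('rear of bar stripe',J(P([(388,526),(388,294)],.0924)))
print('block rear',J(P([(374,121),(374,83)],.036)),'guides',J(P([(321,130),(425,130)],.014)),'base front',J(P([(296,227),(453,227)],.006)))
```

```text
front [[-0.0607 -0.0057]] tcp [-0.1302 -0.0059]
rear of bar stripe [[-0.1705 -0.0062]
 [-0.0907 -0.0058]]
block rear [[-0.0425 -0.0005]
 [-0.0299 -0.0005]] guides [[-0.0449  0.0216]
 [-0.0447 -0.0205]] base front [[-0.0854  0.0354]
 [-0.0851 -0.0346]]
```

Converted, 0.0565 m / 0.8 = 0.0706, -0.006 m / 0.8 = -0.0075, 0.0045 rad / 2 = 0.0023.

Emit:
move_arm:
  plan:
    - {"delta_pos": [-0.0063, -0.0075, 0.0375], "turn": [0, 0, 0], "fingers": 1}
    - {"delta_pos": [-0.0063, -0.0075, 0.0706], "turn": [0, 0, 0.0023], "fingers": 1}
    - {"delta_pos": [-0.0063, -0.0075, 0.0706], "turn": [0, 0, 0.0023], "fingers": 1}
    - {"delta_pos": [-0.0063, -0.0075, 0.0706], "turn": [0, 0, 0.0023], "fingers": 1}

```text
clock: 13.2
position: [0.4402, -0.1552, 0.0349]
ee_rot: [0.996, -0.092, 0.001, -0.0]
ft_force: [-0.2, -0.1, -0.1]
grip_width: 0.196
grasp_force: 39.7
```

```bash
cat >> h.py <<'E'
def ju():
    o=get_obs();a=-.181;p=(o['position'][:2]-[.5725,-.179])@np.array([[np.cos(a),-np.sin(a)],[np.sin(a),np.cos(a)]]);print('tcp in jig',p.round(4),'z',round(o['position'][2],4))
E
python3 -c "
from h import *
st();ju()"
```

```text
t 13.2 p [ 0.4402 -0.1552  0.0349] yaw -0.1841 z [ 0.001 -0.    -1.   ] q [ 0.77  0.28 -0.57  2.05  0.2   0.86 -1.67] F [-0.2 -0.1 -0.1] w 0.19621150472054366 39.681715965270996
tcp in jig [-0.1345 -0.0004] z 0.0349
```

Converted, 0.04 m / 0.8 = 0.05, 0.036 m / 0.8 = 0.045.

Emit:
move_arm:
  plan:
    - {"delta_pos": [0.0225, 0, 0], "turn": [0, 0, 0], "fingers": 1}
    - {"delta_pos": [0.0288, 0, 0], "turn": [0, 0, 0], "fingers": 1}
    - {"delta_pos": [0.035, 0, 0], "turn": [0, 0, 0], "fingers": 1}
    - {"delta_pos": [0.04, 0, 0], "turn": [0, 0, 0], "fingers": 1}
    - {"delta_pos": [0.04, 0, 0], "turn": [0, 0, 0], "fingers": 1}
    - {"delta_pos": [0.0275, 0, 0], "turn": [0, 0, 0], "fingers": 1}
    - {"delta_pos": [0.0275, 0, 0], "turn": [0, 0, 0], "fingers": 1}
    - {"delta_pos": [0.0375, 0, 0], "turn": [0, 0, 0], "fingers": 1}
    - {"delta_pos": [0.045, 0, 0], "turn": [0, 0, 0], "fingers": 1}
    - {"delta_pos": [0.05, 0, 0], "turn": [0, 0, 0], "fingers": 1}
    - {"delta_pos": [0.05, 0, 0], "turn": [0, 0, 0], "fingers": 1}
    - {"delta_pos": [0.0375, 0, 0], "turn": [0, 0, 0], "fingers": 1}

```text
clock: 14.7
position: [0.4691, -0.1608, 0.0341]
ee_rot: [0.996, -0.093, 0.0, -0.0]
ft_force: [-1.2, 0.0, -1.5]
grip_width: 0.198
grasp_force: 39.7
```

Run:
```python
from h import *
st();ju()
c=grab('wrist');save(c,'w8.png',s=1.4)
```

```text
t 14.7 p [ 0.4691 -0.1608  0.0341] yaw -0.1854 z [ 0.001  0.    -1.   ] q [ 0.74  0.34 -0.56  1.98  0.23  0.88 -1.7 ] F [-1.2  0.  -1.5] w 0.19805475087227103 39.74264860153198
tcp in jig [-0.105  -0.0007] z 0.0341
```

View pics/w8.png

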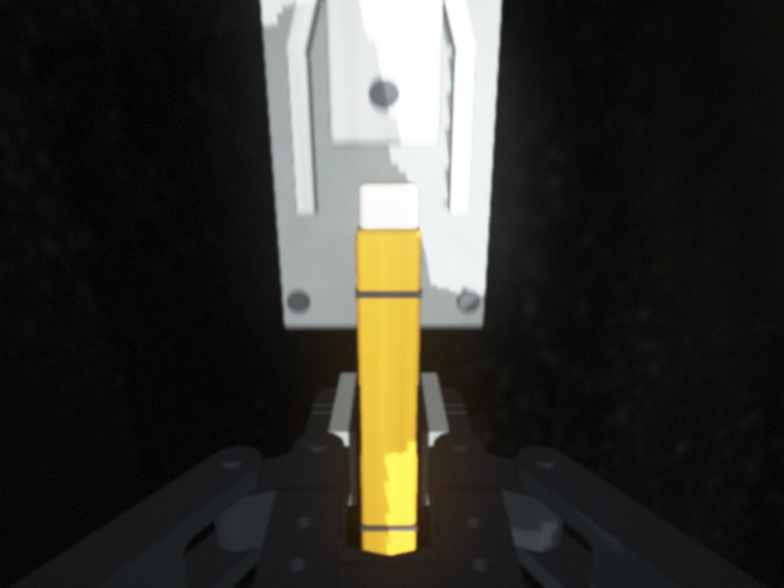

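The taps work: the block is straight, its rear edge is at y=143, and the bar's front at y=183 is clear of it. I'll continue tapping.

Converted, 0.028 m / 0.8 = 0.035, 0.019 m / 0.8 = 0.0238, 0.001 rad / 2 = 0.0005.

Emit:
move_arm:
  plan:
    - {"delta_pos": [0.01, 0, 0], "turn": [0, 0, 0.0005], "fingers": 1}
    - {"delta_pos": [0.0175, 0, 0], "turn": [0, 0, 0.0005], "fingers": 1}
    - {"delta_pos": [0.0238, 0, 0], "turn": [0, 0, 0.0005], "fingers": 1}
    - {"delta_pos": [0.0238, 0, 0], "turn": [0, 0, 0.0005], "fingers": 1}
    - {"delta_pos": [0.0113, 0, 0], "turn": [0, 0, 0.0005], "fingers": 1}
    - {"delta_pos": [0.0113, 0, 0], "turn": [0, 0, 0.0005], "fingers": 1}
    - {"delta_pos": [0.0225, 0, 0], "turn": [0, 0, 0.0005], "fingers": 1}
    - {"delta_pos": [0.0288, 0, 0], "turn": [0, 0, 0.0005], "fingers": 1}
    - {"delta_pos": [0.035, 0, 0], "turn": [0, 0, 0.0005], "fingers": 1}
    - {"delta_pos": [0.035, 0, 0], "turn": [0, 0, 0.0005], "fingers": 1}
    - {"delta_pos": [0.0225, 0, 0], "turn": [0, 0, 0], "fingers": 1}
    - {"delta_pos": [0.0225, 0, 0], "turn": [0, 0, 0], "fingers": 1}

```text
clock: 16.25
position: [0.4856, -0.1643, 0.034]
ee_rot: [0.996, -0.093, -0.0, 0.0]
ft_force: [-0.6, -0.5, -1.5]
grip_width: 0.199
grasp_force: 39.7
```

```bash
python3 -c "
from h import *
st();ju()"
```

```text
t 16.25 p [ 0.4856 -0.1643  0.034 ] yaw -0.1858 z [-0.001 -0.    -1.   ] q [ 0.72  0.37 -0.55  1.94  0.25  0.9  -1.71] F [-0.6 -0.5 -1.5] w 0.1989113491869519 39.72608506679535
tcp in jig [-0.0881 -0.0012] z 0.034
```

Converted, 0.017 m / 0.8 = 0.0213, -0.001 m / 0.8 = -0.0013, -0.004 rad / 2 = -0.002.

Emit:
move_arm:
  plan:
    - {"delta_pos": [0.01, -0.0013, 0], "turn": [0, 0, -0.002], "fingers": 1}
    - {"delta_pos": [0.015, -0.0013, 0], "turn": [0, 0, -0.002], "fingers": 1}
    - {"delta_pos": [0.0188, -0.0013, 0], "turn": [0, 0, -0.002], "fingers": 1}
    - {"delta_pos": [0.0213, -0.0013, 0], "turn": [0, 0, -0.002], "fingers": 1}
    - {"delta_pos": [0.0213, -0.0013, 0], "turn": [0, 0, -0.002], "fingers": 1}

```text
clock: 16.88
position: [0.5038, -0.1665, 0.0341]
ee_rot: [0.996, -0.091, 0.0, -0.0]
ft_force: [0.6, -0.2, 0.1]
grip_width: 0.194
grasp_force: 39.8
```

Converted, -0.006 m / 0.8 = -0.0075.

Emit:
move_arm:
  plan:
    - {"delta_pos": [-0.0075, 0, 0], "turn": [0, 0, 0], "fingers": 1}
    - {"delta_pos": [-0.0075, 0, 0], "turn": [0, 0, 0], "fingers": 1}
    - {"delta_pos": [-0.0075, 0, 0], "turn": [0, 0, 0], "fingers": 1}

```text
clock: 17.25
position: [0.4976, -0.1655, 0.0342]
ee_rot: [0.996, -0.091, 0.0, 0.0]
ft_force: [0.1, 0.2, -1.0]
grip_width: 0.197
grasp_force: 39.7
```

```bash
python3 -c "
from h import *
st();ju()"
```

```text
t 17.25 p [ 0.4976 -0.1655  0.0342] yaw -0.1817 z [ 0. -0. -1.] q [ 0.71  0.39 -0.55  1.91  0.26  0.91 -1.72] F [ 0.1  0.2 -1. ] w 0.197206570776364 39.74724590778351
tcp in jig [-0.0761 -0.0002] z 0.0342
```

Converted, 0.0085 m / 0.8 = 0.0106, 0.0075 m / 0.8 = 0.0094.

Emit:
move_arm:
  plan:
    - {"delta_pos": [0.0063, 0, 0], "turn": [0, 0, 0], "fingers": 1}
    - {"delta_pos": [0.0094, 0, 0], "turn": [0, 0, 0], "fingers": 1}
    - {"delta_pos": [0.0106, 0, 0], "turn": [0, 0, 0], "fingers": 1}
    - {"delta_pos": [0.0106, 0, 0], "turn": [0, 0, 0], "fingers": 1}

```text
clock: 17.75
position: [0.506, -0.1669, 0.034]
ee_rot: [0.996, -0.091, 0.0, -0.0]
ft_force: [-0.3, -0.0, -2.0]
grip_width: 0.197
grasp_force: 39.8
```

Converted, 0.001 m / 0.8 = 0.0013.

Emit:
move_arm:
  plan:
    - {"delta_pos": [0.0013, 0, 0], "turn": [0, 0, 0], "fingers": 1}
    - {"delta_pos": [0.0013, 0, 0], "turn": [0, 0, 0], "fingers": 1}

```text
clock: 18.0
position: [0.507, -0.1671, 0.0341]
ee_rot: [0.996, -0.091, 0.0, -0.0]
ft_force: [-0.8, 0.5, -1.3]
grip_width: 0.197
grasp_force: 39.7
```

Converted, 0.001 m / 0.8 = 0.0013.

Emit:
move_arm:
  plan:
    - {"delta_pos": [0.0013, 0, 0], "turn": [0, 0, 0], "fingers": 1}
    - {"delta_pos": [0.0013, 0, 0], "turn": [0, 0, 0], "fingers": 1}

```text
clock: 18.25
position: [0.508, -0.1673, 0.0341]
ee_rot: [0.996, -0.091, 0.0, 0.0]
ft_force: [-0.7, -0.7, -1.0]
grip_width: 0.196
grasp_force: 39.7
```

Converted, 0.001 m / 0.8 = 0.0013.

Emit:
move_arm:
  plan:
    - {"delta_pos": [0.0013, 0, 0], "turn": [0, 0, 0], "fingers": 1}
    - {"delta_pos": [0.0013, 0, 0], "turn": [0, 0, 0], "fingers": 1}

```text
clock: 18.5
position: [0.5091, -0.1675, 0.0341]
ee_rot: [0.996, -0.091, 0.0, 0.0]
ft_force: [-1.1, 0.1, -1.5]
grip_width: 0.202
grasp_force: 39.7
```

Converted, 0.001 m / 0.8 = 0.0013.

Emit:
move_arm:
  plan:
    - {"delta_pos": [0.0013, 0, 0], "turn": [0, 0, 0], "fingers": 1}
    - {"delta_pos": [0.0013, 0, 0], "turn": [0, 0, 0], "fingers": 1}

```text
clock: 18.75
position: [0.51, -0.1677, 0.0341]
ee_rot: [0.996, -0.091, 0.0, 0.0]
ft_force: [-0.9, 0.4, -1.1]
grip_width: 0.198
grasp_force: 39.7
```

Next I'll draw clear, then make the next tap.

Converted, -0.006 m / 0.8 = -0.0075, -0.002 m / 0.8 = -0.0025.

Emit:
move_arm:
  plan:
    - {"delta_pos": [-0.0075, 0, 0], "turn": [0, 0, 0], "fingers": 1}
    - {"delta_pos": [-0.0075, 0, 0], "turn": [0, 0, 0], "fingers": 1}
    - {"delta_pos": [-0.0075, 0, 0], "turn": [0, 0, 0], "fingers": 1}
    - {"delta_pos": [-0.0025, 0, 0], "turn": [0, 0, 0], "fingers": 1}
    - {"delta_pos": [0, 0, 0], "turn": [0, 0, 0], "fingers": 1}
    - {"delta_pos": [0.0013, 0, 0], "turn": [0, 0, 0], "fingers": 1}
    - {"delta_pos": [0.0013, 0, 0], "turn": [0, 0, 0], "fingers": 1}

```text
clock: 19.62
position: [0.5109, -0.1678, 0.034]
ee_rot: [0.996, -0.091, -0.0, -0.0]
ft_force: [-0.3, -0.2, -1.2]
grip_width: 0.198
grasp_force: 39.8
```

Converted, 0.001 m / 0.8 = 0.0013.

Emit:
move_arm:
  plan:
    - {"delta_pos": [0.0013, 0, 0], "turn": [0, 0, 0], "fingers": 1}
    - {"delta_pos": [0.0013, 0, 0], "turn": [0, 0, 0], "fingers": 1}

```text
clock: 19.88
position: [0.5119, -0.168, 0.0341]
ee_rot: [0.996, -0.091, 0.0, -0.0]
ft_force: [-0.2, 0.9, -1.8]
grip_width: 0.197
grasp_force: 39.7
```

Emit:
move_arm:
  plan:
    - {"delta_pos": [0.0013, 0, 0], "turn": [0, 0, 0], "fingers": 1}
    - {"delta_pos": [0.0013, 0, 0], "turn": [0, 0, 0], "fingers": 1}

```text
clock: 20.12
position: [0.513, -0.1682, 0.0341]
ee_rot: [0.996, -0.091, 0.0, 0.0]
ft_force: [-0.1, -0.1, -1.4]
grip_width: 0.2
grasp_force: 39.7
```

Converted, 0.001 m / 0.8 = 0.0013.

Emit:
move_arm:
  plan:
    - {"delta_pos": [0.0013, 0, 0], "turn": [0, 0, 0], "fingers": 1}
    - {"delta_pos": [0.0013, 0, 0], "turn": [0, 0, 0], "fingers": 1}

```text
clock: 20.38
position: [0.5137, -0.1684, 0.034]
ee_rot: [0.996, -0.091, -0.0, 0.0]
ft_force: [-2.2, 0.4, -1.5]
grip_width: 0.192
grasp_force: 39.7
```

Converted, 0.0005 m / 0.8 = 0.0006.

Emit:
move_arm:
  plan:
    - {"delta_pos": [0.0006, 0, 0], "turn": [0, 0, 0], "fingers": 1}
    - {"delta_pos": [0.0006, 0, 0], "turn": [0, 0, 0], "fingers": 1}

```text
clock: 20.62
position: [0.5137, -0.1684, 0.0339]
ee_rot: [0.996, -0.091, -0.001, -0.0]
ft_force: [-5.8, -0.1, 0.4]
grip_width: 0.198
grasp_force: 39.8
```

Converted, 0.0004 m / 0.8 = 0.0005.

Emit:
move_arm:
  plan:
    - {"delta_pos": [0.0005, 0, 0], "turn": [0, 0, 0], "fingers": 1}
    - {"delta_pos": [0.0005, 0, 0], "turn": [0, 0, 0], "fingers": 1}

```text
clock: 20.88
position: [0.5137, -0.1684, 0.0338]
ee_rot: [0.996, -0.091, -0.001, -0.0]
ft_force: [-6.7, 1.1, 1.6]
grip_width: 0.198
grasp_force: 40.0
```

Converted, -0.07 m / 0.8 = -0.0875, -0.06 m / 0.8 = -0.075.

Emit:
move_arm:
  plan:
    - {"delta_pos": [-0.0375, 0, 0], "turn": [0, 0, 0], "fingers": 1}
    - {"delta_pos": [-0.075, 0, -0.025], "turn": [0, 0, 0], "fingers": 1}
    - {"delta_pos": [-0.0875, 0, -0.0625], "turn": [0, 0, 0], "fingers": 1}
    - {"delta_pos": [-0.0875, 0, -0.0625], "turn": [0, 0, 0], "fingers": 1}
    - {"delta_pos": [-0.0875, 0, -0.0625], "turn": [0, 0, 0], "fingers": 1}

```text
clock: 21.5
position: [0.4463, -0.1561, 0.0839]
ee_rot: [0.996, -0.091, 0.001, 0.0]
ft_force: [-0.4, 0.6, -1.2]
grip_width: 0.201
grasp_force: 39.7
```

Run:
```python
from h import *
import pickle
st();to(.49,-.05,.09,.2);to(.49,-.05,.0165,.2)
c=grab('wrist');save(c,'w9.png',s=1.4);pickle.dump(c,open('w9.pkl','wb'))
```

```text
t 21.5 p [ 0.4463 -0.1561  0.0839] yaw -0.1819 z [ 0.001 -0.    -1.   ] q [ 0.79  0.21 -0.6   2.    0.14  0.97 -1.63] F [-0.4  0.6 -1.2] w 0.20102984998723275 39.74529683589935
delta [ 0.0237 -0.1122 -0.0061] turn [ 0.0004 -0.0012 -0.3819]
delta [ 0.0237 -0.1123  0.0674] turn [ 0.0004 -0.0012 -0.3819]
```

View pics/w9.png

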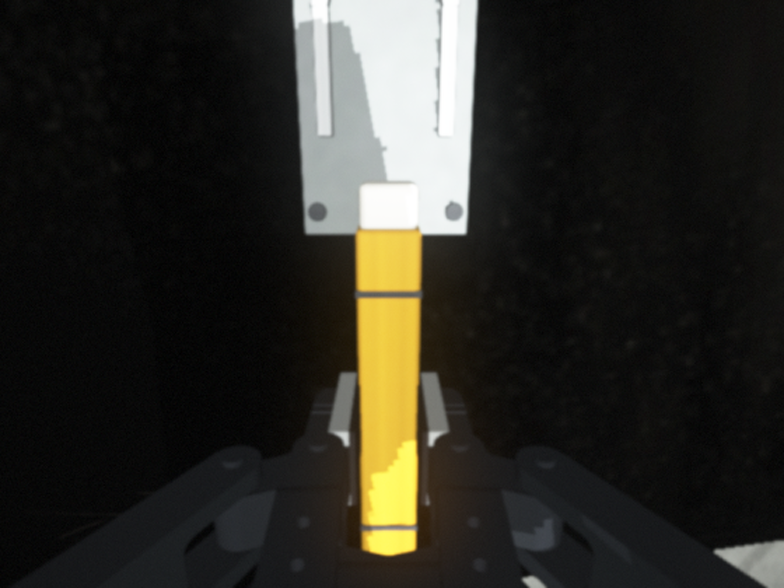

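The block is inside the hood and the bar is clear and has not slipped. I'll lay the bar back on the worktop.

Converted, -0.112 m / 0.8 = -0.14, 0.068 m / 0.8 = 0.085, -0.38 rad / 2 = -0.19.

Emit:
move_arm:
  plan:
    - {"delta_pos": [0.03, -0.14, 0], "turn": [0, 0, -0.19], "fingers": 1}
    - {"delta_pos": [0.03, -0.14, 0], "turn": [0, 0, -0.19], "fingers": 1}
    - {"delta_pos": [0.03, -0.14, 0.0375], "turn": [0, 0, -0.19], "fingers": 1}
    - {"delta_pos": [0.03, -0.14, 0.0688], "turn": [0, 0, -0.19], "fingers": 1}
    - {"delta_pos": [0.03, -0.14, 0.0788], "turn": [0, 0, -0.19], "fingers": 1}
    - {"delta_pos": [0.03, -0.14, 0.0825], "turn": [0, 0, -0.19], "fingers": 1}
    - {"delta_pos": [0.03, -0.14, 0.085], "turn": [0, 0, -0.19], "fingers": 1}
    - {"delta_pos": [0.03, -0.14, 0.085], "turn": [0, 0, -0.19], "fingers": 1}

```text
clock: 22.55
position: [0.4901, -0.0502, 0.0166]
ee_rot: [0.995, 0.099, 0.001, 0.0]
ft_force: [0.2, 1.5, -1.9]
grip_width: 0.197
grasp_force: 39.7
```

Converted, -0.14 m / 0.8 = -0.175, -0.09 m / 0.8 = -0.1125.

Emit:
move_arm:
  plan:
    - {"delta_pos": [0, 0, 0], "turn": [0, 0, 0], "fingers": 0.5}
    - {"delta_pos": [0, 0, 0], "turn": [0, 0, 0], "fingers": 0.5}
    - {"delta_pos": [0, 0, 0], "turn": [0, 0, 0], "fingers": 0.5}
    - {"delta_pos": [0, 0, -0.0375], "turn": [0, 0, 0], "fingers": 0.5}
    - {"delta_pos": [0, 0, -0.1125], "turn": [0, 0, 0], "fingers": 0.5}
    - {"delta_pos": [0, 0, -0.175], "turn": [0, 0, 0], "fingers": 0.5}
    - {"delta_pos": [0, 0, -0.175], "turn": [0, 0, 0], "fingers": 0.5}
    - {"delta_pos": [0, 0, -0.175], "turn": [0, 0, 0], "fingers": 0.5}

```text
clock: 23.55
position: [0.4894, -0.0502, 0.1557]
ee_rot: [0.995, 0.099, -0.0, 0.0]
ft_force: [0.2, -0.1, 0.7]
grip_width: 0.499
grasp_force: 0.0
```

Run:
```python
from h import *
st()
c=grab('side');x=cloud(c)
m=(abs(x[...,0]-.49)<.08)&(abs(x[...,1]+.05)<.05)&(x[...,2]>.008)&(x[...,2]<.06)
p=x[m];print(len(p),np.percentile(p[:,2],[5,50,95,100]),p.min(0),p.max(0))
c=grab('wrist');x=cloud(c);q=x[(abs(x[...,0]-.49)<.08)&(abs(x[...,1]+.05)<.05)&(x[...,2]>.008)&(x[...,2]<.06)]
print(len(q),np.percentile(q[:,2],[5,50,95,100]),q.min(0),q.max(0))
```

```text
t 23.55 p [ 0.4894 -0.0502  0.1557] yaw 0.1981 z [-0. -0. -1.] q [ 0.7   0.18 -0.74  1.88  0.13  1.13 -1.47] F [ 0.2 -0.1  0.7] w 0.49865123089956404 0.0
386 [0.00952339 0.01756784 0.02049052 0.02358225] [ 0.42089151 -0.0705731   0.00810877] [ 0.55938843 -0.02711247  0.02358225]
3644 [0.01690625 0.01844398 0.01966074 0.02088164] [ 0.4209551  -0.07189133  0.00915941] [ 0.55960647 -0.02982818  0.02088164]
```

The bar lies flat with its top at z≈18 mm, clear of the fixture. I'll hand in.

```bash
python3 -c "
from h import *
print(hand_in())"
```

```text
the job is handed in; nothing more can be done
None
```

I finished every step of the task and handed the job in at about 24 s of the 72 s allowed, but the hand-in gave no verdict; the block is against the stop judging by wrist force only (about 7 N with no further movement), as it is out of sight in the hood.

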